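# Lock the grinding cup onto the sample mill

## Robot

A 7-joint arm with a two-finger parallel gripper is mounted at the origin on the work surface. World frame = base frame: x ahead of the robot, y to its left, z up, the work surface at z = 0. Lengths are in m, angles in rad, forces in N, time in s.
With the tool pointing down it reaches from about 0.425 to 0.825 m from the base axis. Payload 3.6 kg.
Tool frame: the origin (TCP) lies on the centre line of the jaws, within the pads' length; the fingertips stand 11 mm ahead of it and the grasp point (between the pads) lies 8 mm behind it; z points along the fingers, y is the line along which they close (so a half turn about z gives the same grasp; the last joint's range is limited). The gripper opens to 93 mm and grips with 3 to 60 N. Pads are 15 mm wide; open, the fingers measure 128 mm over their backs; the gripper's body (75 mm by 188 mm) begins 65 mm behind the grasp point.
Start: joints at [1.109, 0.615, -0.013, 1.423, 0.008, 1.103, -0.04], TCP at [0.274, -0.589, 0.196] pointing down, gripper open.
Joint ranges: [-3.12, 3.12], [-0.3, 2.06], [-1.34, 1.32], [0.26, 2.42], [-1.36, 4.5], [0.01, 1.98], [-2.84, 2.84]. Speed limits (rad/s): [2.79, 2.79, 3.14, 3.14, 3.14, 3.14, 3.14].

## Interface

Orientations are given as a unit quaternion [w, x, y, z].
In Python, from plant import status, eyes, arm, models gives the robot as it stands. The module is installed in compiled form; this text tells all that it offers.
- The arm moves only by the tool send_rows, never from a script. Its argument "plan" is text: rows parted by semicolons, each of 7 numbers parted by spaces: the turn, a rotation vector about the tool's x, y, z in rad, then the shift along the tool's x, y, z in cm, then the finger opening in cm, from 0 to 9.3. A call has 1 to 8 rows; each row shifts and turns the commanded pose from where the row before left it, along the tool's axes as they then stand; what a row does not reach is not made up. A row lasts 1/12 s, in which the tool goes at most 41.7 mm and 7.16 degrees, less where a joint would pass 70% of its speed; a pose out of reach is approached as far as the arm can. A call is refused whole if a number of a shift passes 4.17 or a number of a turn 0.125, either way. A call with a gripper value outside its range is refused whole. The fingers move at their own pace and stop on an object; the grip force is fixed at half the most. Time passes only in rows, so rows that do not move let the fingers close. It gives the time, the measured TCP pose, the force, the opening and the grip force at its end, in the units of the state.
- status.sense(): the state, without advancing time (a new reading comes with each control period).
- eyes.snapshot(name): name is "side" or "top"; returns (picture, depth): 480x640x3 uint8, red, green, blue; 480x640 float32, m along the optical axis (not along the pixel's ray), 0 where there is no reading.
- eyes.get_calibration(name): a dict with "intrinsics" (3x3 intrinsics, pixels), "distortion" ([k1, k2, p1, p2, k3] as OpenCV has them; the pictures are not rectified), "world_from_camera" (4x4, takes a point from camera to world coordinates). Camera axes: x right, y up, looking along -z (the intrinsics and any distortion apply to the point x, -y, -z); pixel columns grow to the right and rows downward; lengths in m; the calibration is good to about 2 mm. A picture is of the moment at which its call begins. get_calibration takes no time and is no camera call.
- arm.finish_job(): hands the job in; it is judged then, once.
Trained networks look in the newest picture that a camera, given by its name, has taken for a name from the list of things; names that differ only in an ending like _2 or _b are one class to them, and where a whole thing is asked for, a point or a joint stands for the part that bears it (a point fixed in the world has none). Each returns a list of dicts, best first, with "score" (0 to 1); they miss things now and then, are a little off and sometimes report something else, mostly with a low value. They report only what shows in the picture. A call takes as long as a camera call. They do not tell look-alikes from the thing itself.
- models.spot_in(camera, thing): "at" ([x, y, z] in m, in world coordinates, good to about 4 mm: the middle of the surface that is visible of it).
- models.masks_of(camera, thing): "region" (480x640 bool, what is visible of it).
The state is a dict: "clock": time; "joints": joint angles; "joint_vel": joint speeds; "joint_torque": joint torques, N m; "tcp_pos": TCP position; "ee_rot": TCP orientation; "ft_force": force on the tool from outside, world axes, zero at the start; "ft_torque": the same for the moment, N m; "width": finger opening in m; "grip_force": force on a finger pad.
Only numpy, scipy, OpenCV 4.12 (cv2) and the standard library are available. Lean on these libraries where they do the work, as an engineer would, in place of code of your own. Each camera call takes 0.05 s, during which the arm holds its last target. There are 200 camera calls.

## Task

Take the closed grinding cup (the one with three lugs round its foot) and fit it to the sample mill: drop its lugs through the gaps of the collar, press it down against the sprung seat and turn it clockwise about a quarter turn until it clicks up into its locked position, then let go. Keep the cup upright, feel your way without forcing anything, and leave everything else on the bench where it stands.

Things in the scene. Friction and masses are not known exactly. Their poses are not given: they have to be found in the camera images.
- cup: Grinding cup, closed, 0.2 to 0.4 kg: upright steel cylinder 62 mm in diameter and 62 mm high; above it a black ribbed lid (60 mm in diameter) up to 76 mm and a clear window up to 81 mm, both fast. Origin: centre of its underside, z up, one lug along its +x. Grip it across the steel wall, 45 to 60 mm above the underside, so that the fingers stay clear of the collar.
- lug (a point): Centre of one of the cup's three square steel lugs, the one along the cup's +x; the others stand 120 degrees to either side. Each is 10 mm wide (16 degrees), stands out of the wall to 38 mm from the cup's axis and lies 6 to 11 mm above the underside.
- mill: Bench mill, fixed: white housing 195 x 165 mm, 105 mm high, control panel on its front (its own -x side), z up. Origin: on the bench, under the collar's axis. On top stands a round steel bayonet collar, 91 mm outside diameter, 22 mm high; its mouth, 66 mm wide, is widened to 80 mm by three gaps for the lugs, 120 degrees apart, each 26 degrees wide. The collar cannot be turned.
- rim (a point): Centre of the collar's mouth, level with its rim, 127 mm above the bench; axes of the mill. The collar's clocking is not known: one gap's middle lies up to 30 degrees to either side of the mill's front (-x) and must be seen or felt. Between the gaps are tabs, top level with the rim, 5 mm thick: lugs lying on the tabs leave the cup's underside 6 mm below the rim.
- rest (a point): On the axis, 11 mm below the rim: where the cup's underside comes to rest once its lugs have dropped into the gaps. Here it stands on a sprung seat that takes 7 N to start moving and 1 N more per mm; it bottoms hard after 8 mm (15 N). Pressed 5 mm or more (12 N), the lugs are below the tabs and the cup can be turned clockwise, seen from above.
- locked (a point): On the axis, 13.5 mm below the rim: where the underside is when locked. Turned 75 degrees clockwise from the middle of the gaps, the lugs are below pockets 2.5 mm deep in the tabs' undersides; at 86 degrees they meet a hard stop. Let up or let go there, the seat pushes the cup up into the pockets with a click. Let up sooner, it stays 16 mm below the rim, unlocked.
- canister: Look-alike that is not wanted: storage canister of the same size, steel and lid as the cup, but with a plain foot without lugs. Origin: centre of its underside. Leave it alone.
- jar: Small lidded sample jar, 48 mm in diameter, 70 mm high, on the bench. Origin: centre of its underside. Leave it alone.
- brush: Bench brush 170 mm long lying on the bench. Leave it alone.
- spatula: Spatula 170 mm long lying on the bench. Leave it alone.
Things that resemble listed ones, but are neither listed nor needed, are in the scene too. What is shaped like the cup but yellow is not meant.

How it is judged:
On the way:
1. the cup's lugs have dropped through the gaps of the collar (underside at least 9.5 mm below the rim, upright and on the axis) (z of cup in the frame of rim between -0.022 and -0.0095 m and horizontal distance between cup and rim below 0.004 m and angle between cup's own z axis and vertical below 0.08 rad), for 0.1 s.
At the end, for the whole second after the job is handed in: The cup stands released and at rest on the mill, locked: its lugs turned under the tabs and sprung up into the pockets, so that its underside is 12.3 to 14.9 mm below the rim (11 mm = not locked, 16 mm or more = only pressed down), within 4 mm of the collar's axis and upright within 0.06 rad (z of cup in the frame of rim between -0.0149 and -0.0123 m and horizontal distance between cup and rim below 0.004 m and angle between cup's own z axis and vertical below 0.06 rad and linear speed of cup below 0.01 m/s and contact force between the fingers and cup below 0.1 N); the robot touches nothing.
It fails at once if the cup is forced against the mill with more than 50 N (contact force between cup and mill above 50 N).
It fails at once if the cup is tipped by more than 0.6 rad (angle between cup's own z axis and vertical above 0.6 rad).
It fails at once if a bystander (canister, jar, brush, spatula) is moved by more than 25 mm (distance of any of canister, jar, brush, spatula from where it was at the start of the episode above 0.025 m).
It also fails if it takes over 67 s, if anything falls off the work surface, if the arm or the gripper's body presses on something with over 40 N, if the wrist force passes 120 N, or if a joint passes its speed limit or range.

## Working session

There is one attempt and no reset: what is moved stays moved. The work goes in short steps, Python scripts to look and compute and a tool call to move; the robot and the scene stay as the last step left them, time stands still between calls to the robot, and variables do not carry over. Pictures are saved under pics/ and viewed, at most 10 in all, crops included, and the job is handed in when it is done.

Besides the shell and the picture viewer there is one more tool, called after "Request:" by a JSON object that holds its "api" and its "payload". send_rows: Moves the arm, as the interface text tells. Its arguments: {"type":"object","properties":{"plan":{"type":"string"}},"required":["plan"]}

```bash
mkdir -p pics
cat > h.py <<'E'
import numpy as np, cv2
from plant import status, eyes, arm, models
def cal(n):
    c=eyes.get_calibration(n); return np.array(c["intrinsics"]),np.array(c["distortion"]),np.array(c["world_from_camera"])
def cloud(n,depth):
    K,D,T=cal(n); h,w=depth.shape
    u,v=np.meshgrid(np.arange(w),np.arange(h))
    p=cv2.undistortPoints(np.stack([u,v],-1).reshape(-1,1,2).astype(np.float64),K,D).reshape(h,w,2)
    P=np.stack([p[...,0]*depth,-p[...,1]*depth,-depth],-1)
    return P@T[:3,:3].T+T[:3,3]
def px(n,X):
    K,D,T=cal(n); c=(np.atleast_2d(X)-T[:3,3])@T[:3,:3]
    return cv2.projectPoints(np.c_[c[:,0],-c[:,1],-c[:,2]].astype(float),np.zeros(3),np.zeros(3),K,D)[0].reshape(-1,2)
E
python3 - <<'E'
from h import *
for n in ("side","top"):
    im,d=eyes.snapshot(n); cv2.imwrite(f"pics/{n}0.png",im[...,::-1]); np.savez(f"{n}0.npz",im=im,d=d)
    print(n,cal(n)[2].round(3).tolist(),cal(n)[0][0,0])
    for t in ("cup","mill","canister","jar"):
        for r in models.spot_in(n,t): print(t,round(r["score"],2),np.round(r["at"],3),px(n,r["at"]).round())
s=status.sense();print(s["clock"],s["tcp_pos"],s["ee_rot"],s["ft_force"],s["width"])
E
```

```text
side [[-0.754, 0.476, -0.453, -0.007], [-0.657, -0.56, 0.506, 0.619], [-0.013, 0.679, 0.734, 1.004], [0.0, 0.0, 0.0, 1.0]] 520.7321666355206
cup 0.74 [ 0.537 -0.278  0.058] [[397. 192.]]
cup 0.66 [ 0.414 -0.258  0.06 ] [[432. 217.]]
mill 0.57 [0.618 0.008 0.102] [[302. 225.]]
canister 0.7 [ 0.533 -0.276  0.056] [[398. 194.]]
canister 0.55 [0.481 0.338 0.073] [[241. 357.]]
canister 0.22 [0.403 0.03  0.057] [[365. 288.]]
jar 0.94 [0.398 0.03  0.055] [[367. 290.]]
top [[-0.004, 0.99, -0.144, 0.37], [-1.0, -0.003, 0.01, 0.013], [0.01, 0.144, 0.99, 1.406], [0.0, 0.0, 0.0, 1.0]] 619.939438603996
cup 0.89 [ 0.544 -0.288  0.075] [[444. 244.]]
cup 0.62 [ 0.421 -0.273  0.075] [[439. 301.]]
mill 0.77 [ 0.64  -0.022  0.106] [[321. 197.]]
canister 0.88 [0.497 0.324 0.077] [[160. 266.]]
canister 0.72 [ 0.642 -0.023  0.105] [[322. 197.]]
jar 0.74 [0.409 0.02  0.072] [[302. 307.]]
0.5 [ 0.27378146 -0.5894441   0.19569125] [-9.41837085e-05  9.76457059e-01  2.15711854e-01 -3.25620595e-06] [ 0.21040728 -0.36940739 -0.57039084] 0.09310571367893224
```

View pics/side0.png

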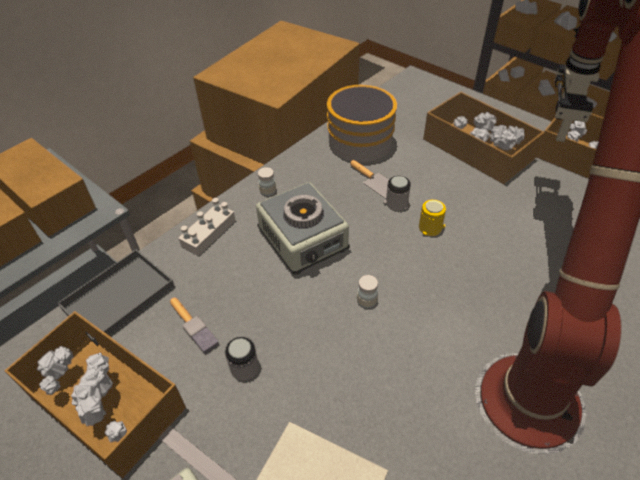

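View pics/top0.png

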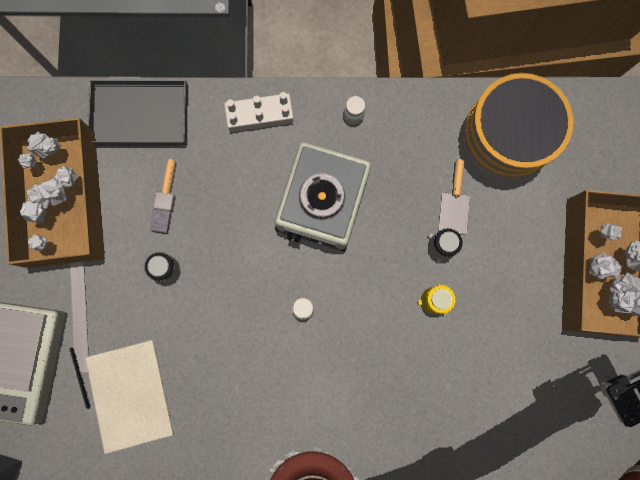

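Two steel cylinders could be the cup: one at top (447,243) / side (398,192), the other at top (160,266) / side (241,357). The yellow one at top (440,300) is ruled out. The top view seems to show a lug at (432,237), so I'll check an enlarged crop.

Run:
```python
import numpy as np,cv2
t=np.load("top0.npz")["im"];s=np.load("side0.npz")["im"]
def c(im,u,v,r,k=400): return cv2.resize(im[v-r:v+r,u-r:u+r],(k,k)if k!=400 else (390,290),interpolation=cv2.INTER_CUBIC)
f=lambda im,u,v,r:cv2.resize(im[v-r*3//4:v+r*3//4,u-r:u+r],(400,300),interpolation=cv2.INTER_CUBIC)
o=np.vstack([np.hstack([f(t,447,243,32),f(s,398,195,32)]),np.hstack([f(t,321,196,40),f(s,241,357,32)])])
cv2.imwrite("pics/crop1.png",o[...,::-1])
```

```text
(no output)
```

View pics/crop1.png

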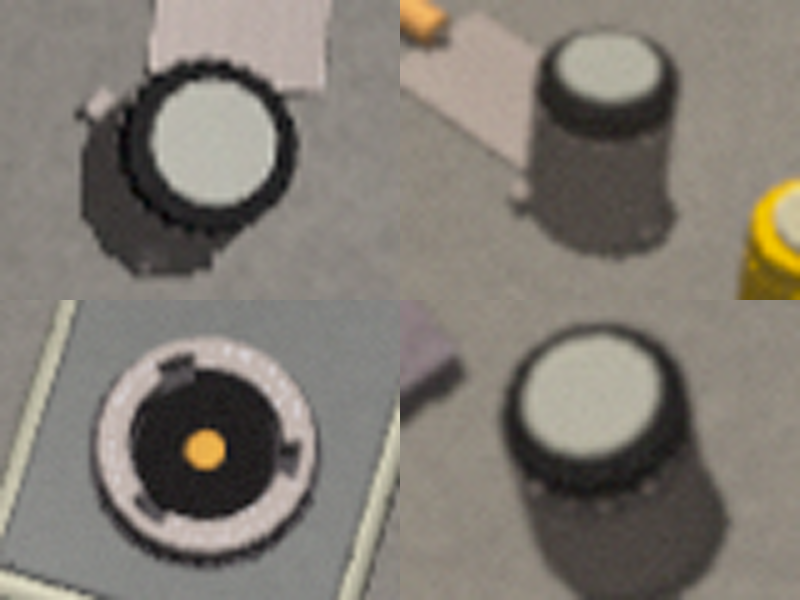

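Top-left and top-right show the upper-right cylinder. A square lug sticks out of its foot at top pixel about (431,235), and the side view shows one too. The lower-right cylinder has a plain foot, so it is the canister. The collar's gaps are at about (317,180), (339,197) and (311,207). Next I'll measure axes and clocking.

Run:
```python
from h import *
from scipy.optimize import least_squares
def fit(P,r=None):
    f=lambda q:np.hypot(P[:,0]-q[0],P[:,1]-q[1])-q[2]
    q=least_squares(f,[*P[:,:2].mean(0),.04],loss="soft_l1",f_scale=.001).x; return q
def rayz(n,uv,z):
    K,D,T=cal(n);p=cv2.undistortPoints(np.array(uv,float).reshape(-1,1,2),K,D).reshape(-1,2)
    d=np.c_[p[:,0],-p[:,1],-np.ones(len(p))]@T[:3,:3].T;o=T[:3,3]
    return o+d*((z-o[2])/d[:,2])[:,None]
for n in ("top","side"):
    z=np.load(n+"0.npz");im,d=z["im"],z["d"];W=cloud(n,d);g=cv2.cvtColor(im,cv2.COLOR_RGB2GRAY).astype(np.float32)
    near=lambda c,r:(np.hypot(W[...,0]-c[0],W[...,1]-c[1])<r)&(d>0)
    m=near((.64,-.02),.06)&(W[...,2]>.119)&(W[...,2]<.137); P=W[m]
    c0=P[:,:2].mean(0)
    print(n,"collar z",np.median(P[:,2]),"n",len(P),"centroid",c0)
    # ring extents via convex hull min circle
    (cx,cy),r=cv2.minEnclosingCircle((P[:,:2]*1000).astype(np.float32)); print(" minenc",cx,cy,r)
    c=np.array([cx,cy])/1000
    # joint fit of centre by ring brightness (image) on plane z=.127
    A=np.radians(np.arange(0,360,1))
    def samp(c,r,zz=.127):
        q=px(n,np.c_[c[0]+r*np.cos(A),c[1]+r*np.sin(A),np.full(360,zz)]).astype(np.float32)
        return cv2.remap(g,q[:,0],q[:,1],cv2.INTER_LINEAR).ravel()
    best=max(((np.mean([samp(c+[dx,dy],rr).mean() for rr in(.041,.043)])-np.mean([samp(c+[dx,dy],rr).mean() for rr in (.030,.048,.05)])),dx,dy) for dx in np.arange(-.006,.0061,.001) for dy in np.arange(-.006,.0061,.001))
    c=c+best[1:];print(" collar c",c.round(4),best)
    prof=np.mean([samp(c,rr) for rr in(.0355,.037,.0385)],0)
    f=prof.reshape(3,120).mean(0); k=np.array([f[(np.arange(i-13,i+14))%120].mean() for i in range(120)])
    print(" gap mid (mod120)",k.argmin(),k.min(),k.max())
    for j in range(3):
        seg=np.array([prof[(np.arange(i-13,i+14))%360].mean() for i in range(360)])
    loc=[i for i in range(360) if seg[i]==seg[(np.arange(i-40,i+41))%360].min()];print(" minima",loc)
    # mill edges: yaw
    m=near((.64,-.02),.16)&(W[...,2]>.098)&(W[...,2]<.112);print(" mill rect",cv2.minAreaRect((W[m][:,:2]*1000).astype(np.float32)))
    for nm,c1 in(("cup",(.544,-.288)),("can",(.497,.324))):
        m=near(c1,.05)&(W[...,2]>.07)&(W[...,2]<.09);P=W[m]
        (x,y),r=cv2.minEnclosingCircle((P[:,:2]*1000).astype(np.float32));print(nm,(x,y),r,np.median(P[:,2]),len(P))
    l=rayz(n,[(431,235.5)] if n=="top" else [(398-32+120/6.25,195-24+195/6.25)],.010);print(" lug",l)
```

```text
top collar z 0.12718836059271243 n 789 centroid [ 0.64203669 -0.02306088]
 minenc 643.03955078125 -23.03813362121582 46.95555114746094
 collar c [ 0.643 -0.022] (np.float32(101.22188), np.float64(0.0), np.float64(0.001))
 gap mid (mod120) 20 88.82568 184.07263
 minima [19, 140, 260]
 mill rect ((653.4969482421875, -26.49566650390625), (161.5461883544922, 189.4871368408203), 72.66714477539062)
cup (548.9449462890625, -297.26123046875) 31.184707641601562 0.07940521167052539 610
can (497.9217529296875, 327.72283935546875) 32.432186126708984 0.07942028053637629 682
 lug [[ 0.5711613  -0.27424427  0.01      ]]
side collar z 0.12485594662430832 n 460 centroid [ 0.63811224 -0.0179085 ]
 minenc 640.8328247070312 -20.80353546142578 49.068084716796875
 collar c [ 0.6398 -0.0208] (np.float32(63.31701), np.float64(-0.001), np.float64(0.0))
 gap mid (mod120) 19 96.94289 165.96834
 minima [19, 139, 260]
 mill rect ((649.3622436523438, -23.28099822998047), (152.5758056640625, 182.47708129882812), 72.51813507080078)
cup (544.8623046875, -297.2278747558594) 32.23056411743164 0.07716673414907205 274
can (495.9791259765625, 330.03070068359375) 31.759855270385742 0.07692853678046152 628
 lug [[ 0.56553687 -0.26870603  0.01      ]]
```

Request:
{"api": "send_rows", "payload": {"plan": "0 0 0 3.7 -1.5 0 9.3;0 0 0 3.7 -1.5 0 9.3;0 0 0 3.7 -1.5 0 9.3;0 0 0 3.7 -1.5 0 9.3;0 0 0 3.7 -1.5 0 9.3;0 0 0 3.7 -1.5 0 9.3;0 0 0 3.7 -1.5 0 9.3;0 0 0 3.7 -1.5 0 9.3"}}

```text
clock: 1.17
tcp_pos: [0.4929, -0.3545, 0.1961]
ee_rot: [0.0, 0.976, 0.216, 0.0]
ft_force: [-0.2, 0.3, -0.3]
width: 0.093
grip_force: 0.0
```

Request:
{"api": "send_rows", "payload": {"plan": "0 0 0 3.7 -1.5 0 9.3;0 0 0 3.7 -1.5 0 9.3;0 0 -0.12 0 0 0 9.3;0 0 -0.12 0 0 0 9.3;0 0 -0.12 0 0 0 9.3;0 0 -0.12 0 0 0 9.3;0 0 -0.12 0 0 0 9.3;0 0 -0.12 0 0 0 9.3"}}

```text
clock: 1.83
tcp_pos: [0.5462, -0.2976, 0.1959]
ee_rot: [0.0, 0.836, 0.548, 0.0]
ft_force: [0.8, 0.1, 0.0]
width: 0.0929
grip_force: 0.0
```

Request:
{"api": "send_rows", "payload": {"plan": "0 0 -0.12 0 0 0 9.3;0 0 -0.12 0 0 0 9.3;0 0 -0.12 0 0 0 9.3;0 0 -0.056 0 0 0 9.3;0 0 0 0 0 0 9.3"}}

```text
clock: 2.25
tcp_pos: [0.546, -0.2978, 0.1957]
ee_rot: [-0.0, 0.707, 0.707, 0.0]
ft_force: [-0.5, -0.6, 0.1]
width: 0.0929
grip_force: 0.0
```

```bash
cat >> h.py <<'E'
def rayz(n,uv,z):
    K,D,T=cal(n);p=cv2.undistortPoints(np.array(uv,float).reshape(-1,1,2),K,D).reshape(-1,2)
    d=np.c_[p[:,0],-p[:,1],-np.ones(len(p))]@T[:3,:3].T;o=T[:3,3]
    return o+d*((z-o[2])/d[:,2])[:,None]
E
python3 - <<'E'
from h import *
print("window",rayz("top",[(449,241.9)],.081), rayz("side",[(398-32+210/6.25,195-24+66/6.25)],.081))
print("lug2?",rayz("top",[(438.2,261.4)],.010))
c=np.array([.5475,-.297])
for a in(40,45,50,55):
  for k in(0,120,240):
    t=np.radians(a+k);P=[*(c+.0365*np.array([np.cos(t),np.sin(t)])),.011]
    q=px("top",P)[0];r=px("side",P)[0]; print(a,k,((q-[415,219])*6.25).round(),((r-[366,171])*6.25+[400,0]).round())
s=status.sense();R=s["ee_rot"];print(s["clock"],s["tcp_pos"],R,s["joints"])
E
```

```text
window [[ 0.54687005 -0.29804312  0.081     ]] [[ 0.54311545 -0.29441387  0.081     ]]
lug2? [[ 0.51186983 -0.28864231  0.01      ]]
40 0 [98. 91.] [509. 178.]
40 120 [134. 261.] [638. 228.]
40 240 [264. 149.] [626. 130.]
45 0 [92. 97.] [509. 183.]
45 120 [143. 264.] [644. 225.]
45 240 [261. 141.] [620. 128.]
50 0 [ 86. 103.] [511. 187.]
50 120 [151. 266.] [649. 222.]
50 240 [258. 133.] [613. 126.]
55 0 [ 81. 110.] [513. 192.]
55 120 [160. 267.] [654. 219.]
55 240 [255. 125.] [606. 124.]
2.25 [ 0.54601151 -0.29783568  0.19570493] [-1.16430241e-04  7.06950564e-01  7.07262947e-01  1.01457890e-04] [ 0.66289093  0.58915857 -0.33605914  1.50393268  0.20851779  1.08403784
  0.28200998]
```

Request:
{"api": "send_rows", "payload": {"plan": "0 0 0 0 0.1 3.5 9.3;0 0 0 0 0 3.5 9.3;0 0 0 0 0 3.5 9.3;0 0 0 0 0 2.5 9.3;0 0 0 0 0 1.5 9.3;0 0 0 0 0 0.5 9.3;0 0 0 0 0 0 9.3;0 0 0 0 0 0 6.0"}}

```text
clock: 2.92
tcp_pos: [0.548, -0.2979, 0.0466]
ee_rot: [0.001, 0.707, 0.707, 0.0]
ft_force: [0.6, -0.5, 0.8]
width: 0.0899
grip_force: 0.0
```

Request:
{"api": "send_rows", "payload": {"plan": "0 0 0 0 0 0 5.8;0 0 0 0 0 0 5.5;0 0 0 0 0 0 5.5;0 0 0 0 0 0 5.5;0 0 0 0 0 0 5.5;0 0 0 0 0 0 5.5;0 0 0 0 0 0 5.5;0 0 0 0 0 0 5.5"}}

```text
clock: 3.58
tcp_pos: [0.5482, -0.2978, 0.0466]
ee_rot: [0.001, 0.707, 0.707, 0.001]
ft_force: [0.5, -0.3, 3.7]
width: 0.059
grip_force: 30.0
```

Request:
{"api": "send_rows", "payload": {"plan": "0 0 0 0 0 -1 5.5;0 0 0 0 0 -2.5 5.5;0 0 0 0 0 -3.5 5.5;0 0 0 0 0 -3.5 5.5;0 0 0 0 0 -3.5 5.5;0 0 0 0 0 -1.5 5.5;0 0 0 0 0 0 5.5"}}

```text
clock: 4.17
tcp_pos: [0.5487, -0.2982, 0.205]
ee_rot: [0.003, 0.707, 0.707, 0.001]
ft_force: [0.1, 0.1, -2.8]
width: 0.059
grip_force: 30.0
```

Request:
{"api": "send_rows", "payload": {"plan": "0 0 0 1 0.35 0 5.5;0 0 0 2 0.7 0 5.5;0 0 0 3 1 0 5.5;0 0 0 3 1 0 5.5;0 0 0 3 1 0 5.5;0 0 0 3 1 0 5.5;0 0 0 3 1 0 5.5;0 0 0 3 1 0 5.5"}}

```text
clock: 4.83
tcp_pos: [0.6154, -0.085, 0.1972]
ee_rot: [-0.003, 0.707, 0.707, -0.002]
ft_force: [0.7, -0.4, -2.7]
width: 0.0592
grip_force: 30.0
```

Request:
{"api": "send_rows", "payload": {"plan": "0 0 0 3 1 0 5.5;0 0 0 2 0.7 0 5.5;0 0 0 1.6 0.65 0 5.5;0 0 0.111 0 0 0 5.5;0 0 0.111 0 0 0 5.5;0 0 0.111 0 0 0 5.5;0 0 0.111 0 0 0 5.5;0 0 0 0 0 0 5.5"}}

```text
clock: 5.5
tcp_pos: [0.6387, -0.0205, 0.1973]
ee_rot: [-0.002, 0.846, 0.534, -0.003]
ft_force: [0.0, 0.1, -2.6]
width: 0.0593
grip_force: 30.0
```

Run:
```python
from h import *
s=status.sense();print(s["clock"],s["tcp_pos"],s["ee_rot"],s["ft_force"],s["ft_torque"],s["width"],s["joints"])
ims=[]
for n,z in(("top",.15),("side",.14)):
    im,d=eyes.snapshot(n);np.savez(f"{n}1.npz",im=im,d=d)
    u,v=px(n,[.6425,-.0215,z])[0].round().astype(int);print(n,u,v)
    ims.append(cv2.resize(im[v-56:v+57,u-37:u+38],(400,600),interpolation=cv2.INTER_CUBIC))
cv2.imwrite("pics/c2.png",np.hstack(ims)[...,::-1])
```

```text
5.5 [ 0.63867719 -0.02048693  0.19726387] [-0.0019936   0.84560139  0.53380163 -0.00318419] [ 0.02141131  0.09875123 -2.58060761] [-0.01443139 -0.0521188   0.07998587] 0.05926753364031257 [ 0.12647561  0.60868555 -0.22443958  1.44354222  0.14189428  1.11280851
 -0.56731212]
top 321 192
side 302 203
```

View pics/c2.png

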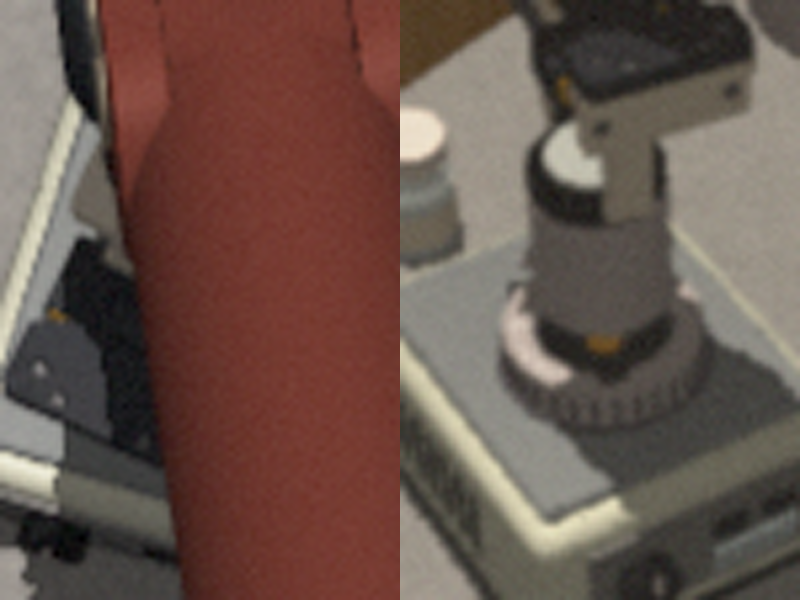

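The top view is blocked by the arm. The side crop shows the cup upright above the collar, with its wall centred at about crop x 600 and the collar at about 604. I'll quantify the offset with cylinder fits in this view and brighten the foot.

Run:
```python
from h import *
from scipy.optimize import least_squares
def fit(P,r,c0):
    f=lambda q:np.hypot(P[:,0]-q[0],P[:,1]-q[1])-r
    s=least_squares(f,c0,loss="soft_l1",f_scale=.0015);return s.x.round(4),len(P),np.std(f(s.x)).round(4)
z=np.load("side1.npz");im,d=z["im"],z["d"];W=cloud("side",d)
T=cal("side")[2]
def sel(c,r0,r1,z0,z1):
    rr=np.hypot(W[...,0]-c[0],W[...,1]-c[1]);return W[(d>0)&(rr<r1)&(rr>r0)&(W[...,2]>z0)&(W[...,2]<z1)]
c=(.640,-.021)
print("cup",fit(sel(c,.02,.04,.158,.19),.031,c),"collar out",fit(sel(c,.04,.052,.109,.123),.0455,c))
z0=np.load("side0.npz");d=z0["d"];W=cloud("side",d)
print("collar0",fit(sel(c,.04,.052,.109,.123),.0455,c), "cup0",fit(sel((.547,-.297),.02,.04,.015,.055),.031,(.547,-.297)))
u,v=302,215
cr=im[v-30:v+30,u-40:u+40].astype(float);cr=255*np.clip(cr/160,0,1)**.5
cv2.imwrite("pics/c3.png",cv2.resize(cr.astype(np.uint8),(800,600),interpolation=cv2.INTER_CUBIC)[...,::-1])
```

```text
cup (array([ 0.6381, -0.0201]), 273, np.float64(0.0016)) collar out (array([ 0.6409, -0.0217]), 182, np.float64(0.0019))
collar0 (array([ 0.6402, -0.0209]), 209, np.float64(0.0021)) cup0 (array([ 0.5472, -0.2974]), 239, np.float64(0.0018))
```

View pics/c3.png

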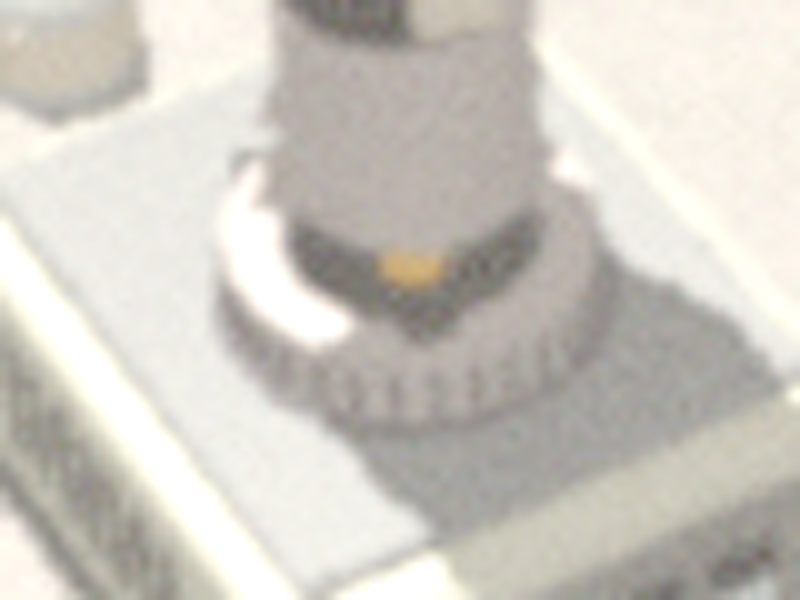

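Request:
{"api": "send_rows", "payload": {"plan": "0 0 0 0.02 0.32 0.5 5.5;0 0 0 0 0 0.6 5.5;0 0 0 0 0 0.5 5.5;0 0 0 0 0 0.3 5.5;0 0 0 0 0 0.2 5.5;0 0 0 0 0 0 5.5"}}

```text
clock: 6.1
tcp_pos: [0.6437, -0.0229, 0.179]
ee_rot: [-0.0, 0.845, 0.534, -0.001]
ft_force: [0.0, -0.4, -3.2]
width: 0.0589
grip_force: 30.0
```

Request:
{"api": "send_rows", "payload": {"plan": "0 0 0 0 0 0.1 5.5;0 0 0 0 0 0.1 5.5;0 0 0 0 0 0.1 5.5;0 0 0 0 0 0.1 5.5;0 0 0 0 0 0 5.5"}}

```text
clock: 6.52
tcp_pos: [0.644, -0.0227, 0.1757]
ee_rot: [-0.0, 0.845, 0.534, -0.0]
ft_force: [-0.3, -0.2, -3.3]
width: 0.0593
grip_force: 30.0
```

Request:
{"api": "send_rows", "payload": {"plan": "0 0 0 0 -0.16 0 5.5;0 0 0 0 0 0.1 5.5;0 0 0 0 0 0.1 5.5;0 0 0 0 0 0.1 5.5;0 0 0 0 0 0.1 5.5;0 0 0 0 0 0 5.5"}}

```text
clock: 7.02
tcp_pos: [0.6425, -0.0221, 0.1714]
ee_rot: [-0.0, 0.845, 0.534, -0.0]
ft_force: [0.4, 0.3, -3.3]
width: 0.059
grip_force: 30.0
```

Request:
{"api": "send_rows", "payload": {"plan": "0 0 0 0 0 0.1 5.5;0 0 0 0 0 0.1 5.5;0 0 0 0 0 0.1 5.5;0 0 0 0 0 0 5.5"}}

```text
clock: 7.35
tcp_pos: [0.6425, -0.0221, 0.1685]
ee_rot: [-0.0, 0.845, 0.534, -0.0]
ft_force: [-0.5, 0.4, -3.4]
width: 0.0588
grip_force: 30.0
```

Request:
{"api": "send_rows", "payload": {"plan": "0 0 0 0 0 0.1 5.5;0 0 0 0 0 0.1 5.5;0 0 0 0 0 0 5.5"}}

```text
clock: 7.6
tcp_pos: [0.6425, -0.0221, 0.1665]
ee_rot: [-0.0, 0.845, 0.534, -0.0]
ft_force: [-0.2, -0.1, -1.9]
width: 0.059
grip_force: 30.0
```

Request:
{"api": "send_rows", "payload": {"plan": "0 0 0 0 0 0.1 5.5;0 0 0 0 0 0.1 5.5;0 0 0 0 0 0 5.5"}}

```text
clock: 7.85
tcp_pos: [0.6425, -0.0221, 0.1645]
ee_rot: [-0.0, 0.845, 0.534, -0.0]
ft_force: [-0.9, 0.5, -3.1]
width: 0.059
grip_force: 30.0
```

Request:
{"api": "send_rows", "payload": {"plan": "0 0 0 0 0 0.1 5.5;0 0 0 0 0 0.1 5.5;0 0 0 0 0 0 5.5"}}

```text
clock: 8.1
tcp_pos: [0.6426, -0.0221, 0.1626]
ee_rot: [-0.0, 0.845, 0.534, -0.0]
ft_force: [0.9, -0.6, -2.7]
width: 0.0592
grip_force: 30.0
```

Request:
{"api": "send_rows", "payload": {"plan": "0 0 0 0 0 0.1 5.5;0 0 0 0 0 0 5.5"}}

```text
clock: 8.27
tcp_pos: [0.6428, -0.0219, 0.1623]
ee_rot: [0.0, 0.845, 0.534, 0.0]
ft_force: [-0.4, -0.3, -1.0]
width: 0.0592
grip_force: 30.0
```

Request:
{"api": "send_rows", "payload": {"plan": "0 0 0 0 0 0.1 5.5;0 0 0 0 0 0.1 5.5;0 0 0 0 0 0.1 5.5;0 0 0 0 0 0.1 5.5;0 0 0 0 0 0 5.5"}}

```text
clock: 8.68
tcp_pos: [0.6429, -0.0218, 0.1588]
ee_rot: [0.0, 0.845, 0.534, 0.001]
ft_force: [-2.4, -0.8, 5.4]
width: 0.059
grip_force: 30.0
```

Request:
{"api": "send_rows", "payload": {"plan": "0 0 0 0 0 0.1 5.5;0 0 0 0 0 0.1 5.5;0 0 0 0 0 0 5.5"}}

```text
clock: 8.93
tcp_pos: [0.643, -0.0217, 0.1572]
ee_rot: [0.0, 0.845, 0.534, 0.001]
ft_force: [-2.8, 0.3, 7.2]
width: 0.0594
grip_force: 30.0
```

Request:
{"api": "send_rows", "payload": {"plan": "0 0 0 -0.02 -0.05 0.1 5.5;0 0 0 0 0 0.08 5.5;0 0 0 0 0 0 5.5"}}

```text
clock: 9.18
tcp_pos: [0.6429, -0.0217, 0.156]
ee_rot: [0.001, 0.845, 0.534, 0.001]
ft_force: [-3.7, 0.7, 8.8]
width: 0.059
grip_force: 30.0
```

Request:
{"api": "send_rows", "payload": {"plan": "0 0 0 -0.02 -0.05 0.08 5.5;0 0 0.04 0 0 0 5.5;0 0 0.06 0 0 0 5.5;0 0 0.06 0 0 0 5.5;0 0 0.06 0 0 0 5.5;0 0 0 0 0 0 5.5"}}

```text
clock: 9.68
tcp_pos: [0.6427, -0.0218, 0.1556]
ee_rot: [0.001, 0.899, 0.437, 0.002]
ft_force: [-3.5, -0.1, 9.3]
width: 0.0592
grip_force: 30.0
```

Run:
```python
from h import *
s=status.sense();print(s["tcp_pos"],s["ee_rot"],s["ft_force"],s["ft_torque"],s["joints"]); R=s["ee_rot"]; print(np.degrees(2*np.arctan2(R[2],R[1])))
```

```text
[ 0.64272572 -0.02180663  0.1555663 ] [7.91243808e-04 8.99411358e-01 4.37099713e-01 1.55695475e-03] [-3.47700857 -0.11455461  9.29471423] [ 0.09391203  0.7372454  -0.00962315] [ 0.09154708  0.6430142  -0.15873008  1.49754155  0.11262708  1.00646916
 -0.76200719]
51.83803954725017
```

Request:
{"api": "send_rows", "payload": {"plan": "0 0 0.08 0 0 0 5.5;0 0 0.08 0 0 0 5.5;0 0 0.08 0 0 0 5.5;0 0 0.08 0 0 0 5.5;0 0 0.08 0 0 0 5.5;0 0 0 0 0 0 5.5"}}

```text
clock: 10.18
tcp_pos: [0.6432, -0.0207, 0.1557]
ee_rot: [-0.0, 0.968, 0.25, 0.002]
ft_force: [-1.9, 1.3, 9.0]
width: 0.0589
grip_force: 30.0
```

```bash
cat > st.py <<'E'
from h import *
s=status.sense();R=s["ee_rot"];print(s["clock"],s["tcp_pos"].round(4),s["ft_force"].round(1),s["ft_torque"].round(2),"turned",64.5-np.degrees(2*np.arctan2(R[2],R[1])),"tilt",2*np.hypot(R[0],R[3]))
E
python3 st.py
```

```text
10.1833 [ 0.6432 -0.0207  0.1557] [-1.9  1.3  9. ] [ 0.47  0.52 -0.09] turned 35.58991806783503 tilt 0.004816441046941325
```

Request:
{"api": "send_rows", "payload": {"plan": "0 0 0.08 0 0 0 5.5;0 0 0.08 0 0 0 5.5;0 0 0.08 0 0 0 5.5;0 0 0.08 0 0 0 5.5;0 0 0.08 0 0 0 5.5;0 0 0.08 0 0 0 5.5;0 0 0.08 0 0 0 5.5;0 0 0 0 0 0 5.5"}}

```text
clock: 10.85
tcp_pos: [0.6441, -0.0209, 0.1559]
ee_rot: [-0.001, 1.0, -0.028, 0.003]
ft_force: [-1.5, 0.4, 9.0]
width: 0.0587
grip_force: 30.0
```

```bash
python3 st.py
```

```text
10.85 [ 0.6441 -0.0209  0.1559] [-1.5  0.4  9. ] [ 0.38  0.35 -0.12] turned 67.65640506109492 tilt 0.006633262779745392
```

Request:
{"api": "send_rows", "payload": {"plan": "0 0 0.05 0 0 0 5.5;0 0 0.05 0 0 0 5.5;0 0 0.05 0 0 0 5.5;0 0 0 0 0 0 5.5"}}

```text
clock: 11.18
tcp_pos: [0.6443, -0.0209, 0.156]
ee_rot: [-0.001, 0.995, -0.102, 0.003]
ft_force: [-1.0, 0.9, 8.6]
width: 0.0591
grip_force: 30.0
```

```bash
python3 st.py
```

```text
11.1833 [ 0.6443 -0.0209  0.156 ] [-1.   0.9  8.6] [ 0.46  0.19 -0.04] turned 76.18534031539228 tilt 0.007102396334767097
```

Request:
{"api": "send_rows", "payload": {"plan": "0 0 0.04 0 0 0 5.5;0 0 0.03 0 0 0 5.5;0 0 0 0 0 0 5.5"}}

```text
clock: 11.43
tcp_pos: [0.6444, -0.0209, 0.156]
ee_rot: [-0.001, 0.991, -0.136, 0.004]
ft_force: [-1.0, 1.7, 9.1]
width: 0.059
grip_force: 30.0
```

```bash
python3 st.py
```

```text
11.4333 [ 0.6444 -0.0209  0.156 ] [-1.   1.7  9.1] [ 0.48  0.17 -0.04] turned 80.14975322699762 tilt 0.007325705457807354
```

Request:
{"api": "send_rows", "payload": {"plan": "0 0 0 0 0 -0.1 5.5;0 0 0 0 0 -0.1 5.5;0 0 0 0 0 -0.1 5.5;0 0 0 0 0 0 5.5"}}

```text
clock: 11.77
tcp_pos: [0.6441, -0.0209, 0.1584]
ee_rot: [-0.001, 0.991, -0.136, 0.003]
ft_force: [-0.4, 0.8, 7.6]
width: 0.0593
grip_force: 30.0
```

```bash
python3 st.py
```

```text
11.7667 [ 0.6441 -0.0209  0.1584] [-0.4  0.8  7.6] [ 0.5   0.15 -0.11] turned 80.12802721993411 tilt 0.006723758184454649
```

Request:
{"api": "send_rows", "payload": {"plan": "0 0 0 0 0 -0.1 5.5;0 0 0 0 0 -0.05 5.5;0 0 0 0 0 0 5.5"}}

```text
clock: 12.02
tcp_pos: [0.6438, -0.0208, 0.1593]
ee_rot: [-0.001, 0.991, -0.136, 0.003]
ft_force: [-0.2, 2.4, 6.3]
width: 0.0592
grip_force: 30.0
```

```bash
python3 st.py
```

```text
12.0167 [ 0.6438 -0.0208  0.1593] [-0.2  2.4  6.3] [ 0.58 -0.09 -0.14] turned 80.12775292660116 tilt 0.0057737546996825045
```

Request:
{"api": "send_rows", "payload": {"plan": "0 0 0 0 0 0 6.2;0 0 0 0 0 0 7;0 0 0 0 0 0 8;0 0 0 0 0 0 9.3;0 0 0 0 0 0 9.3;0 0 0 0 0 0 9.3;0 0 0 0 0 0 9.3;0 0 0 0 0 0 9.3"}}

```text
clock: 12.68
tcp_pos: [0.6415, -0.022, 0.1575]
ee_rot: [0.0, 0.991, -0.136, -0.0]
ft_force: [0.1, -0.8, 0.5]
width: 0.0929
grip_force: 0.0
```

Request:
{"api": "send_rows", "payload": {"plan": "0 0 0 0 0 -1 9.3;0 0 0 0 0 -2 9.3;0 0 0 0 0 -3 9.3;0 0 0 0 0 -3 9.3;0 0 0 -1.5 -3 -1 9.3;0 0 0 -2 -3 0 9.3;0 0 0 -2 -3 0 9.3;0 0 0 -2 -3 0 9.3"}}

```text
clock: 13.35
tcp_pos: [0.6015, 0.115, 0.2591]
ee_rot: [-0.0, 0.991, -0.137, 0.001]
ft_force: [1.6, 0.1, -0.8]
width: 0.0929
grip_force: 0.0
```

Request:
{"api": "send_rows", "payload": {"plan": "0 0 0 -3.5 -2 0 9.3;0 0 0 -3.5 -2 0 9.3;0 0 0 -3.5 -2 0 9.3;0 0 0 -3.5 -2 0 9.3;0 0 0 -3.5 -2 0 9.3;0 0 0 -2 0 0 9.3;0 0 0 0 0 0 9.3;0 0 0 0 0 0 9.3"}}

```text
clock: 14.02
tcp_pos: [0.4407, 0.2633, 0.2588]
ee_rot: [-0.0, 0.991, -0.135, 0.001]
ft_force: [0.1, -0.5, 0.5]
width: 0.093
grip_force: 0.0
```

```bash
python3 st.py
python3 - <<'E'
from h import *
ims=[]
for n in("top","side"):
    im,d=eyes.snapshot(n);W=cloud(n,d)
    rr=np.hypot(W[...,0]-.642,W[...,1]+.0215)
    m=(d>0)&(rr<.018)&(W[...,2]>.16); m0=(d>0)&(rr>.041)&(rr<.044)&(W[...,2]>.115)&(W[...,2]<.14)
    m2=(d>0)&(rr<.04)&(W[...,2]>.18)
    print(n,m.sum(),"window z",np.median(W[m][:,2]) if m.any() else None,"collar z",np.median(W[m0][:,2]),"enc",cv2.minEnclosingCircle((W[m2][:,:2]*1000).astype(np.float32)) if m2.any() else 0)
    A=W[m]; print(np.linalg.lstsq(np.c_[A[:,:2]-A[:,:2].mean(0),np.ones(len(A))],A[:,2],rcond=None)[0])
    u,v=px(n,[.642,-.0215,.15])[0].astype(int)
    ims.append(cv2.resize(im[v-56:v+57,u-37:u+38],(400,600),interpolation=cv2.INTER_CUBIC))
cv2.imwrite("pics/c4.png",np.hstack(ims)[...,::-1])
E
```

```text
14.0167 [0.4407 0.2633 0.2588] [ 0.1 -0.5  0.5] [ 0.01 -0.05 -0.02] turned 80.01397367505052 tilt 0.0017343646605044586
top 248 window z 0.19550760284951818 collar z 0.12819487151672182 enc ((644.5072021484375, -22.41145896911621), 31.41514778137207)
[ 0.0159574  -0.00479584  0.19557837]
side 123 window z 0.1928579147876821 collar z 0.1250389606464497 enc ((643.1287231445312, -18.86299705505371), 32.070133209228516)
[-0.00781161 -0.02453773  0.19294452]
```

View pics/c4.png

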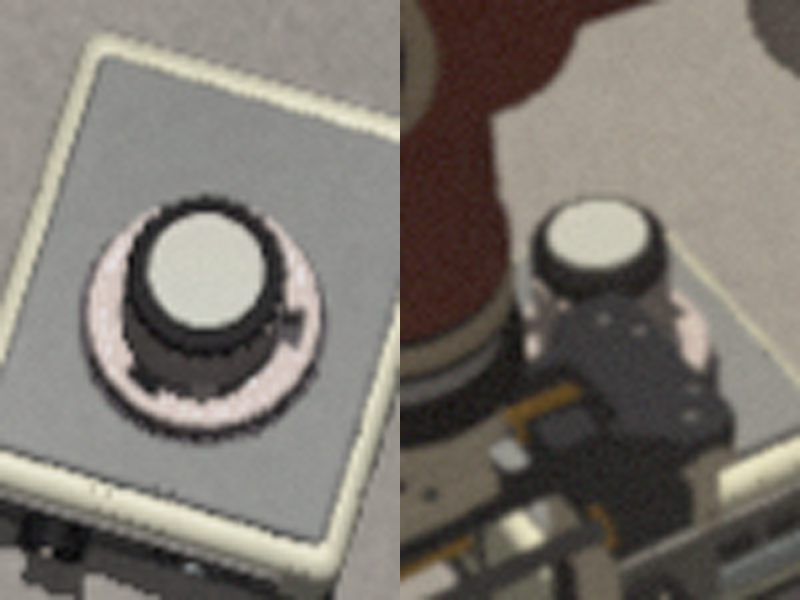

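The gaps in the collar are empty, and the window stands about 67.5 mm above the rim. Locked gives 67.5 mm, only dropped in gives 70 mm and pressed but unlocked gives 65 mm, so the cup is locked and released.

```bash
python3 -c "
from plant import arm
print(arm.finish_job())"
```

```text
the job is handed in; nothing more can be done
None
```

The three-lugged cup is on the mill, turned about 80° clockwise and released; its window stands about 67.5 mm above the rim, as it should when locked, and the job is handed in (no verdict came back).

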